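# Clear the tipped tin off the spray turntable and shut the guard

### The arm

A 6-joint arm with a two-finger parallel gripper is mounted at the origin on the work surface. World frame = base frame: x ahead of the robot, y to its left, z up, the work surface at z = 0. Lengths are in mm, angles in rad, forces in N, time in s.
With the tool pointing down it reaches from about 325 to 850 mm from the base axis. Payload 15.5 kg.
Tool frame: the origin (TCP) lies midway between the tips of the shut fingers; the grasp point (between the pads) lies 19 mm behind it; z points along the fingers, y is the direction in which the jaws open and shut (so a half turn about z gives the same grasp; the last joint's range is limited). The gripper opens to 91 mm and grips with 3 to 60 N. Pads are 32 mm wide; open, the fingers measure 118 mm over their backs; the gripper's body (76 mm by 178 mm) begins 60 mm behind the grasp point.
Start: joints at [-1.427, 0.494, 1.345, -0, 1.302, -0.096], TCP at [148.444, -607.117, 213.915] pointing down, gripper open.
Joint ranges: [-2.91, 2.91], [-0.82, 2.16], [0.22, 2.67], [-1.22, 4.37], [0.12, 2.79], [-3.08, 3.08]. Speed limits (rad/s): [1.89, 1.89, 2.57, 3.01, 3.01, 3.01].

### API

Orientations are given as a unit quaternion [w, x, y, z].
In Python, from bench import arm, solver, monitor, viewer gives the robot as it stands. The module is installed in compiled form; this text tells all that it offers. Calls block until the motion is done:
- arm.goto(position, orientation): joint-space move of the TCP to a pose.
- arm.move_linear(position, attitude=None, speed=150, max_force=None): straight line of the TCP; attitude=None keeps the orientation; speed is the mean speed in mm/s. With max_force (N) it stops when the force on the tool has changed by that much, and returns True; else False.
- arm.move_j(angles): joint-space move.
- arm.gripper_to(opening): opening from 0.0 (shut) to 1.0 (fully open); the grip force is fixed at half the most; returns when the fingers have stopped.
- arm.wait(seconds).
- solver.inverse_kinematics(position, orientation): joint angles nearest the present ones, or None.
- monitor.sense(): the state.
- viewer.get_image(name): name is "scene" or "top" or "wrist"; returns the picture (384x512x3 uint8, red, green, blue); there is no depth.
- viewer.get_calibration(name): a dict with "fx", "fy", "cx", "cy" (pixels), "eye" and "rotation" of the camera in the world; the wrist camera has in their place "hand_eye" (4x4, takes a point from camera to tool coordinates, whose origin is the TCP and whose axes are the flange's). Camera axes: x right, y down, z forward; pixel columns grow to the right and rows downward; lengths in mm; the calibration is good to about 2 mm. A picture is of the moment at which its call begins: read the wrist's pose just before it. get_calibration takes no time and is no camera call.
A pose or a line that the arm cannot do raises arm.Unreachable and nothing moves.
- arm.sign_off(): hands the job in, once; it reports no verdict.
The state is a dict: "t": time; "joint_positions": joint angles; "joint_vel": joint speeds; "effort": joint torques, N m; "tcp_pos": TCP position; "tool_rot": TCP orientation; "ft_force": force on the tool from outside, world axes, zero at the start; "moment": the same for the moment, N m; "gripper_width": opening from 0.0 (shut) to 1.0 (fully open).
Only numpy, scipy, OpenCV 4.12 (cv2) and the standard library are available. Lean on these libraries where they do the work, as an engineer would, in place of code of your own. Each camera call takes 0.05 s, during which the arm holds its last target.

### The job

A flat tin has tipped over beside the two vases on the free-spinning spray turntable, and may lie too close to the drying lamp for the gripper to get at it. Turn the table by a peg if need be, lift the tin off without knocking a vase over and set it down gently, lying flat inside the drip tray; then push the guard's hinged door fully home so that it snaps onto its catch. Leave both vases standing on the turntable, let the turntable come to rest, and leave the spray can, bottle and tub on the bench where they are.

Things in the scene. Friction and masses are not known exactly. Their poses are not given: they have to be found in the camera images.
- tin: flat rectangular metal tin lying on its broad side, about 0.24 kg (varies), with a round neck and black screw cap on one end; 145 mm long in all. Origin at the middle of its underside, z up, x along its length towards the cap. Box: x -70 to +45 mm, y -25 to +25, z 0 to 36; neck and cap (28 mm across) go on to x +75. Balances near x -7; held far from there it swings in the grip
- turntable_top (a point): centre of the top face of the turntable: a flat grey disc 264 mm across, 14 mm thick, top 40 mm above the bench, on a fixed stand. Pushed lightly (0.1 N at the rim) it turns about the vertical, without stops, carries the tin and vases with it and coasts on a little
- turntable (a joint): turning angle of the turntable (rad, anticlockwise from above is positive, no stops)
- peg0 (a point): top of one of two upright black turning pegs fixed on the turntable, 12 mm across, 30 mm tall, 112 mm from its axis: push a peg sideways to turn the table. Its top is 70 mm above the bench
- peg1 (a point): top of the other turning peg, the same; it stands 170 degrees round from the first
- vase0: white ceramic vase standing on the turntable, round, 140 mm tall, 0.4 kg: foot 52 mm, belly 60 mm across up to 55 mm high, above 85 mm a neck 26 to 28 mm across, rim 38 mm across. Origin at the centre of its foot, z up
- vase1: a second vase, the same as vase0
- guard: the open-topped plywood guard fixed to the bench round the turntable: walls 100 mm high and 12 mm thick on three sides, the door on the fourth (its -y side). Origin on the bench at the middle of the guard (also the turntable's axis); wall centrelines at x = -160, x = +160 and y = +160 mm; a jamb 18 x 30 mm at x -161, y -170 carries the catch
- lamp (a point): middle of the underside of the fixed drying lamp over the guard's far side, at guard x +115, y +49 mm, 210 mm above the bench: a white bar 36 mm wide (x), 300 mm long (y), 30 mm thick, on a post 18 mm across outside the wall at guard x 115, y 190. A tin close to it cannot be reached straight from above until the turntable is turned
- door_hinge (a point): on the door's vertical hinge axis, 50 mm above the bench, at guard x +155, y -165 mm. The door is a plywood panel 280 mm long, 12 mm thick, its top 95 mm and bottom 3 mm above the bench
- door_edge (a point): the upright steel pin, 16 mm across, on the free edge of the door, 50 mm above the bench, 290 mm from the hinge axis along the middle plane of the panel
- door (a joint): door angle (rad): 0 shut (panel parallel to guard x), grows as it swings outwards, away from the turntable (the free edge goes to guard -y and then +x); at most 1.6. It moves easily and stays where it is left. Near 0.07 rad the pin meets a sprung ball on the jamb; about 3 N at the edge pushes it past, and below about 0.035 the ball draws it to its stop at 0 and holds it there
- tray_floor (a point): centre of the inner floor of the drip tray, 5 mm above the bench. Steel tray fixed to the bench, 200 x 140 mm outside (tray x by y), walls 5 mm thick and 25 mm high. Axes: x along its length, z up
- spraycan: bystander: upright spray can, 60 mm across, 185 mm tall, origin at the centre of its base
- bottle: bystander: upright white bottle, 64 mm across, 180 mm tall, origin at the centre of its base
- tub: bystander: lidded paint tub, 80 mm across, 97 mm tall, origin at the centre of its base
Not all that is in view belongs to the job. What is meant by the tin is not orange, and is the smaller of those in its own colour. What is shaped like the vase0 but black is not meant.

How it is judged (in metres and radians):
On the way, in this order (a step that is already met when the one before it is completed fails the run):
1. the tin is lifted clear of the turntable (z of tin in the frame of turntable_top above 0.05 m), for 0.1 s.
2. the tin lies flat inside the drip tray, released (x of tin in the frame of tray_floor between -0.08 and 0.08 m and y of tin in the frame of tray_floor between -0.055 and 0.055 m and z of tin in the frame of tray_floor below 0.008 m and angle between tin's own z axis and vertical below 0.12 rad and contact force between tin and the fingers below 0.1 N and linear speed of tin below 0.03 m/s), for 0.2 s.
3. the door is shut on its catch (value of joint door below 0.02 rad), for 0.2 s.
At the end, for the whole second after the job is handed in: The tin lies flat (within 7 degrees) on the floor of the drip tray, released and still; the door is on its catch (within 0.02 rad of shut); both vases stand upright on the turntable, which has come to rest (below 0.2 rad/s) (all of step 2 and value of joint door below 0.02 rad and angle between each of vase0, vase1's own z axis and vertical below 0.12 rad and horizontal distance between each of vase0, vase1 and turntable_top below 0.13 m and height (world z) of each of vase0, vase1 above 0.03 m and velocity of joint turntable between -0.2 and 0.2 rad/s); the robot touches nothing.
It fails at once if a vase is knocked over (angle between any of vase0, vase1's own z axis and vertical above 0.4 rad).
It fails at once if the tin is dropped or thrown (moves faster than 0.6 m/s with no finger on it) (linear speed of tin above 0.6 m/s and contact force between tin and the fingers below 0.1 N).
It fails at once if the spray can, bottle or tub is knocked over or shifted by more than 25 mm (distance of any of spraycan, bottle, tub from where it was at the start of the episode above 0.025 m or angle between any of spraycan, bottle, tub's own z axis and vertical above 0.4 rad).
It also fails if it takes over 72 s, if anything falls off the work surface, if the arm or the gripper's body presses on something with over 40 N, if the wrist force passes 120 N, or if a joint passes its speed limit or range.

## Working session

There is one attempt and no reset: what is moved stays moved. The work goes in short steps, each a Python script; the robot and the scene stay as the last script left them, time stands still between calls to the robot, and variables do not carry over. Pictures are saved under pics/ and viewed, and the job is handed in when it is done.

```bash
mkdir -p pics; ls
cat > h.py <<'E'
import numpy as np, cv2
from bench import arm, solver, monitor, viewer
def snap(n,f):
    im=viewer.get_image(n); cv2.imwrite('pics/'+f,im[:,:,::-1]); return im
E
python3 - <<'E'
from h import *
for n in ("scene","top","wrist"):
    snap(n,n+'0.png'); print(n,viewer.get_calibration(n))
print(monitor.sense())
E
```

```text
pics
scene {'fx': 374.87247803084745, 'fy': 374.87247803084745, 'cx': 255.1054020239174, 'cy': 191.70642503441354, 'eye': array([1501.95371714,  235.56914048, 1029.92912075]), 'rotation': array([-0.27871978,  0.60202283,  0.67474782, -0.32341795])}
top {'fx': 445.1933993181815, 'fy': 445.1933993181815, 'cx': 244.5870788841345, 'cy': 181.3680467679186, 'eye': array([ 341.32506085,   67.77115382, 1896.19182177]), 'rotation': array([-0.02596499,  0.70955635, -0.70389   ,  0.01986134])}
wrist {'fx': 285.7823718392076, 'fy': 285.7823718392076, 'cx': 259.1599993808822, 'cy': 194.06327491063163, 'hand_eye': array([[ 5.45853319e-04, -9.61650262e-01, -2.74278099e-01,
         7.72230568e+01],
       [ 9.99999789e-01,  6.21844341e-04, -1.90112041e-04,
        -3.34007000e-01],
       [ 3.53379578e-04, -2.74277937e-01,  9.61650398e-01,
        -1.72337838e+02],
       [ 0.00000000e+00,  0.00000000e+00,  0.00000000e+00,
         1.00000000e+00]])}
{'t': 0.15, 'joint_positions': array([-1.42646760e+00,  4.94031900e-01,  1.34595052e+00, -2.85009629e-05,
        1.30248654e+00, -9.54964104e-02]), 'joint_vel': array([ 0.00182698, -0.00139038, -0.00187809,  0.00091613,  0.00127438,
       -0.00328347]), 'effort': array([ 2.31516657e-03, -8.79197145e+01, -3.82052028e+01,  7.08411005e-02,
        5.02000807e-02, -1.07480323e-04]), 'tcp_pos': array([ 148.41502258, -606.84633872,  213.49352449]), 'tool_rot': array([-4.37687854e-04,  9.92818551e-01,  1.19629148e-01, -2.44318231e-05]), 'ft_force': array([ 1.39377946,  0.35457073, -0.95068479]), 'moment': array([-0.01363214, -0.02410243, -0.00119076]), 'gripper_width': 0.9992136073463329}
```

View pics/scene0.png

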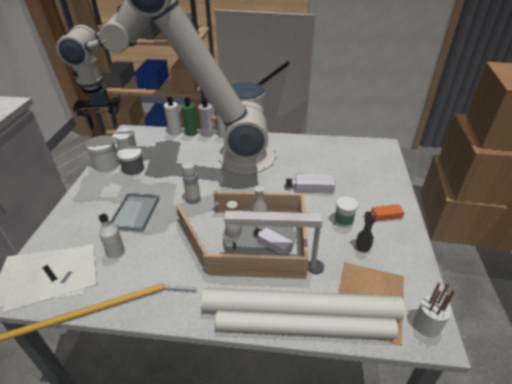

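View pics/top0.png

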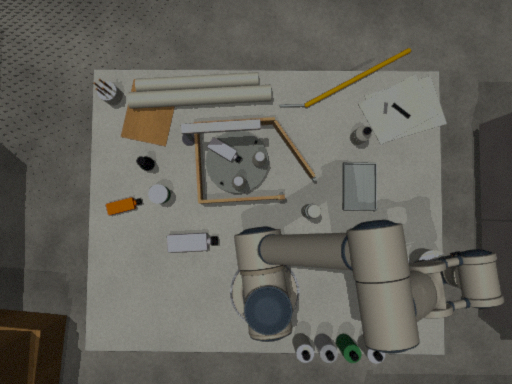

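View pics/wrist0.png

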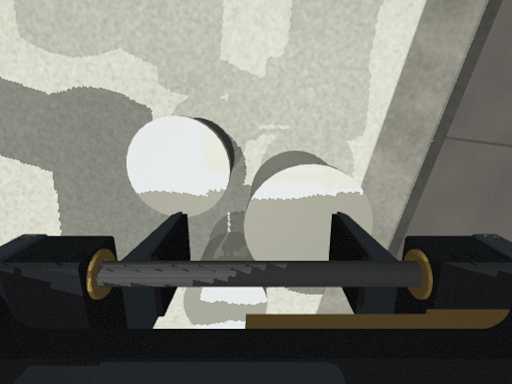

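Run:
```python
import cv2
a=cv2.imread('pics/top0.png')
cv2.imwrite('pics/top0a.png',cv2.resize(a[190:310,280:440],None,fx=5,fy=5,interpolation=cv2.INTER_CUBIC))
cv2.imwrite('pics/top0b.png',cv2.resize(a[60:210,230:430],None,fx=4,fy=4,interpolation=cv2.INTER_CUBIC))
a=cv2.imread('pics/scene0.png')
cv2.imwrite('pics/scene0a.png',cv2.resize(a[150:300,100:300],None,fx=4,fy=4,interpolation=cv2.INTER_CUBIC))
```

```text
(no output)
```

View crops.

```bash
cat >> h.py <<'E'
from scipy.spatial.transform import Rotation as R
def rot(q): return R.from_quat([q[1],q[2],q[3],q[0]]).as_matrix()
def cam(n):
    c=viewer.get_calibration(n)
    if 'eye' in c: return c,np.array(c['eye']),rot(c['rotation'])
    s=monitor.sense(); T=np.eye(4); T[:3,:3]=rot(s['tool_rot']); T[:3,3]=s['tcp_pos']
    M=T@c['hand_eye']; return c,M[:3,3],M[:3,:3]
def ray(n,u,v,z,C=None):
    c,e,Rm=C or cam(n); d=Rm@np.array([(u-c['cx'])/c['fx'],(v-c['cy'])/c['fy'],1]); return e+d*(z-e[2])/d[2]
def proj(n,p,C=None):
    c,e,Rm=C or cam(n); q=Rm.T@(np.array(p,float)-e); return np.array([c['fx']*q[0]/q[2]+c['cx'],c['fy']*q[1]/q[2]+c['cy']])
def crop(f,x0,y0,x1,y1,k,out):
    a=cv2.imread('pics/'+f); cv2.imwrite('pics/'+out,cv2.resize(a[y0:y1,x0:x1],None,fx=k,fy=k,interpolation=cv2.INTER_CUBIC))
E
python3 -c "
from h import *
crop('top0.png',180,105,330,215,5,'a.png'); crop('scene0.png',170,170,330,290,5,'b.png')"
```

```text
(no output)
```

View pics/a.png

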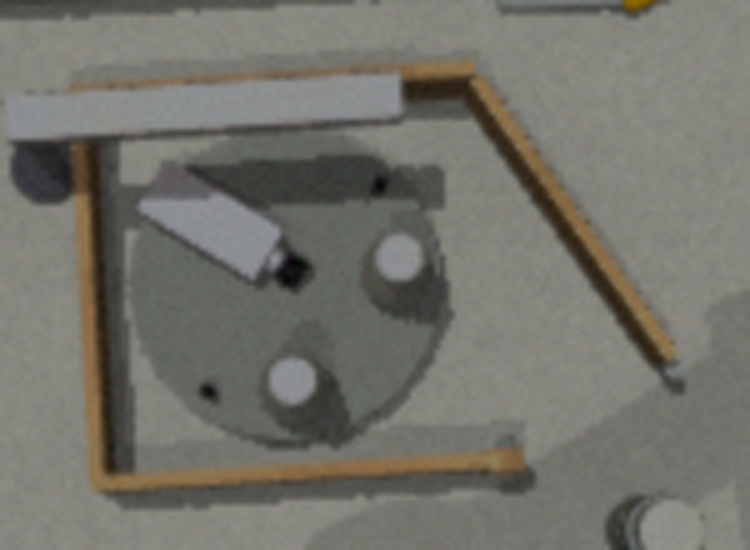

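View pics/b.png

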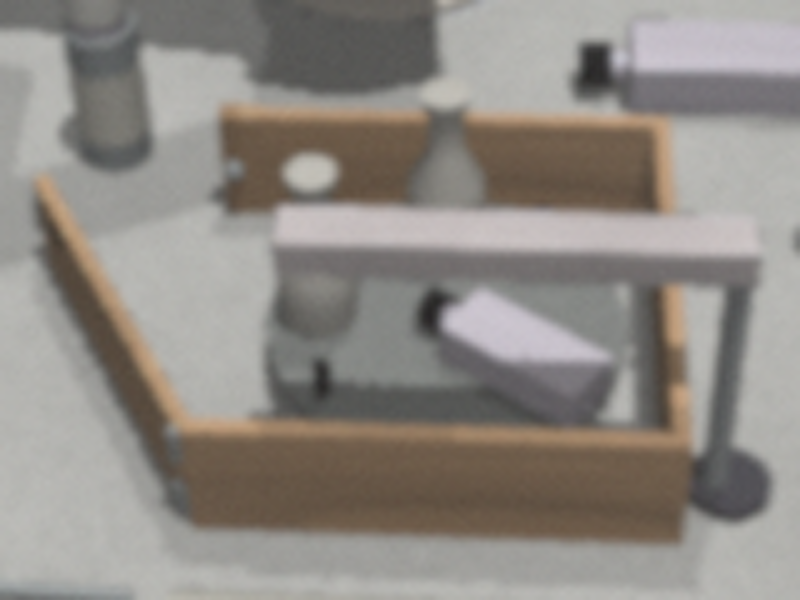

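```bash
python3 - <<'E'
from h import *
def t(u,v,z): 
    p=ray('top',180+(u+.5)/5-.5,105+(v+.5)/5-.5,z); return p[:2].round(1)
print('cornerBL',t(97,490,100),'jamb',t(523,470,100),'jamb in',t(523,448,100),'hinge corner',t(475,64,100))
p0,p1=t(380,184,70),t(208,391,70); print('pegs',p0,p1,np.linalg.norm(p0-p1))
print('vases',t(292,381,180),t(399,258,180))
print('lamp corners',t(5,97,240),t(7,140,240),t(402,117,240),t(400,75,240))
print('tin top corners',t(137,208,76),t(253,283,76),t(281,233,76),t(180,162,76),'cap',t(306,275,68))
print('doorpin',t(670,370,80), 'dooredge',t(672,350,95), t(655,365,95))
print('disc L/R/bot', t(128,290,40),t(450,310,40),t(280,445,40))
for n,p in dict(BL=(97,490),).items(): pass
c=lambda u,v,z: ray('top',u,v,z)[:2].round(1)
print('tray',[c(*p,25) for p in((343,162),(375,163),(376,210),(343,210))])
print('can',c(314,211,185),'bottle',c(366,131,180),'tub',c(158,194,97))
E
python3 -c "
from h import *
crop('top0.png',290,110,450,230,5,'c.png'); crop('scene0.png',80,150,240,270,5,'d.png')"
```

```text
cornerBL [370.6 267. ] jamb [389.5 -76.5] jamb in [407.2 -76.4] hinge corner [720.3 -36.5]
pegs [625.7  39.9] [453.2 180.1] 222.28875365164117
vases [454.7 108.5] [550.9  26.4]
lamp corners [663.3 325.2] [630.6 323.1] [650.1  26.3] [682.  28.]
tin top corners [603.5 240.1] [542.  143.8] [583.6 121.2] [641.9 205.1] cap [549.9 100.4]
doorpin [ 472.7 -197.9] dooredge [ 487.8 -197.3] [ 475.6 -183.5]
disc L/R/bot [539.3 250.1] [524.5 -19.9] [410.3 121.4]
tray [array([ 547.8, -329.8]), array([ 544.5, -464.4]), array([ 346.9, -466.4]), array([ 345.8, -328.6])]
can [ 340.7 -183.8] bottle [ 652.3 -386.7] tub [404.1 434. ]
```

View pics/c.png

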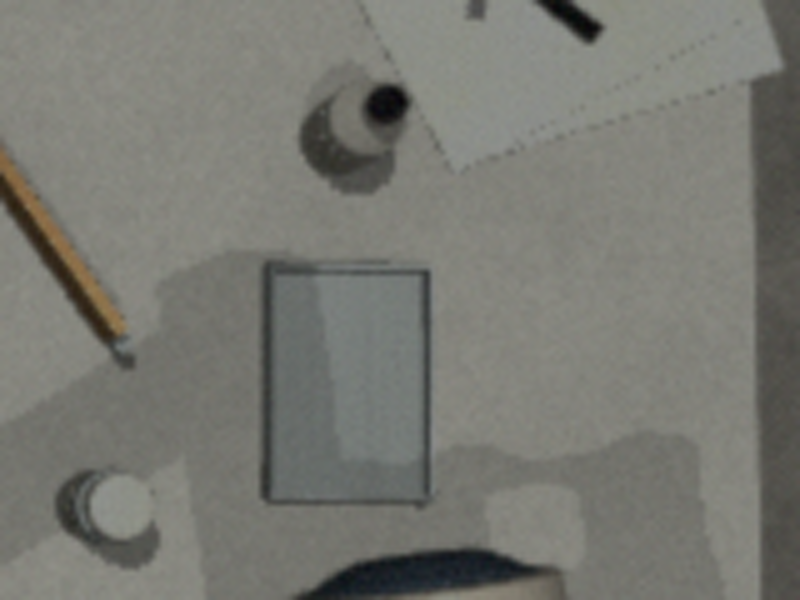

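View pics/d.png

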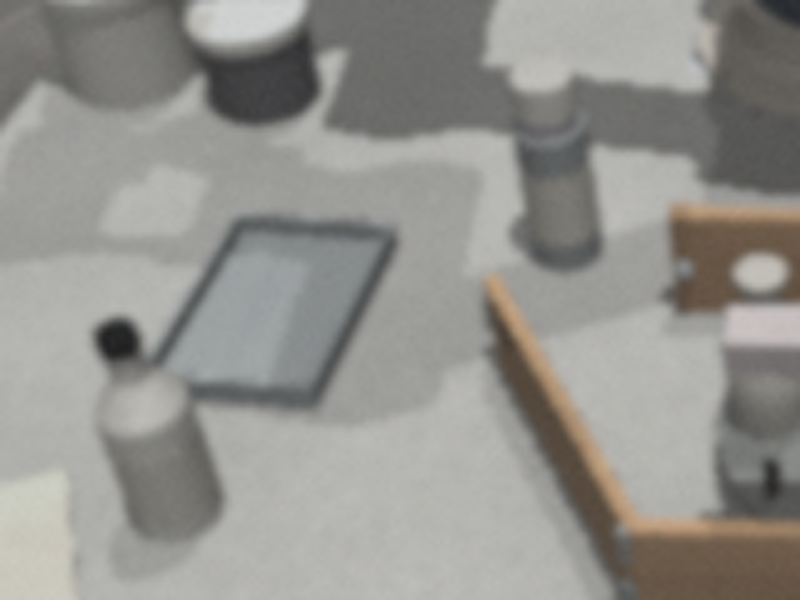

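```bash
cat >> h.py <<'E'
C=np.array([546.,118.])
def qd(phi): p=np.radians(phi)/2; return [0,np.cos(p),np.sin(p),0]
def P(th,r=112): a=np.radians(th); return C+r*np.array([np.cos(a),np.sin(a)])
def st(): s=monitor.sense(); print('t%.2f'%s['t'],s['tcp_pos'].round(1),s['ft_force'].round(1),'w%.3f'%s['gripper_width'],s['joint_positions'].round(2))
E
python3 - <<'E'
from h import *
s=monitor.sense(); p=s['tcp_pos']
arm.gripper_to(0.0)
arm.move_linear([p[0],p[1],330],speed=250)
a=131; arm.goto([*P(a),290],qd(a+20-90)); st()
arm.move_linear([*P(a),140],speed=200)
print(arm.move_linear([*P(a),50],speed=120,max_force=8)); st()
snap('top','top1.png'); snap('wrist','w1.png'); 
crop('top1.png',180,105,330,215,5,'a1.png')
E
```

```text
t5.19 [472.9 202.  290. ] [ 0.5 -0.3  0.1] w0.002 [ 0.29  0.27  1.5  -0.    1.38  0.79]
False
t6.99 [473.  202.7  50.7] [ 0.4 -0.4  0.9] w0.004 [ 0.29  0.57  1.79 -0.    0.78  0.79]
```

View pics/a1.png

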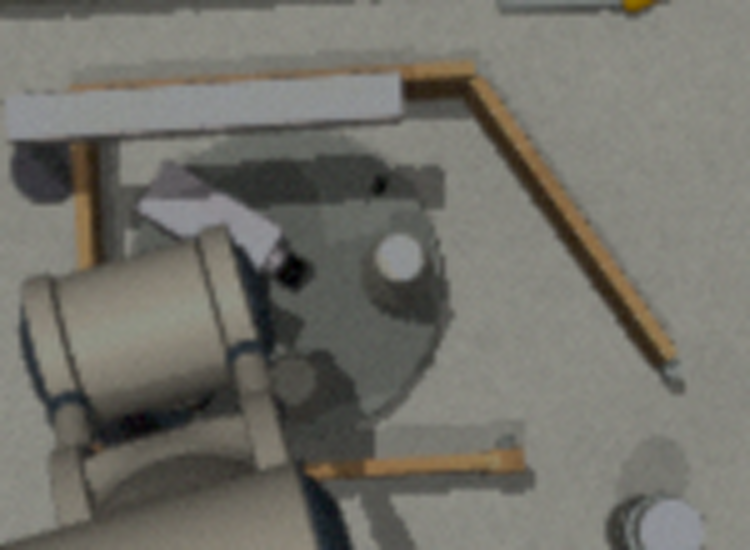

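View pics/w1.png

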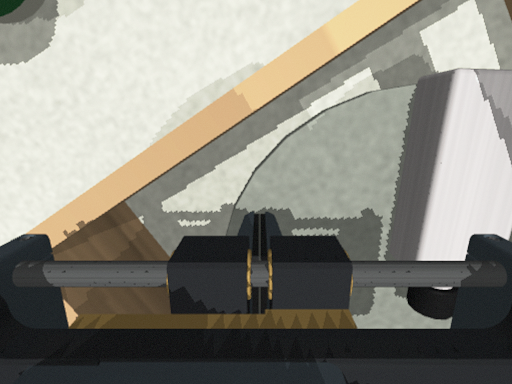

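Run:
```python
from h import *
for a in (152,174,197,220):
    print(a,arm.move_linear([*P(a),50],qd(a+20-90),speed=50,max_force=15)); st()
    if a==174: snap('scene','s2.png')
arm.wait(1.0)
snap('top','top2.png'); arm.wait(.3); snap('top','top2b.png')
crop('top2.png',180,105,330,215,5,'a2.png')
print(np.abs(cv2.imread('pics/top2.png')[110:205,200:275].astype(int)-cv2.imread('pics/top2b.png')[110:205,200:275]).max())
```

```text
152 False
t8.06 [447.4 170.7  50.1] [-0.4 -0.5 -0.1] w0.001 [0.24 0.54 1.87 0.   0.73 0.38]
174 False
t9.07 [434.8 129.9  50. ] [ 0.9 -0.3  0.8] w0.006 [ 0.16  0.52  1.93  0.    0.69 -0.09]
197 False
t10.16 [438.9  85.4  50. ] [-0.4  0.7 -0. ] w0.004 [ 0.06  0.51  1.95  0.    0.68 -0.59]
220 False
t11.20 [460.   46.2  50. ] [ 0.5 -0.3 -0.2] w0.003 [-0.03  0.53  1.91 -0.    0.7  -1.08]
15
```

View pics/a2.png

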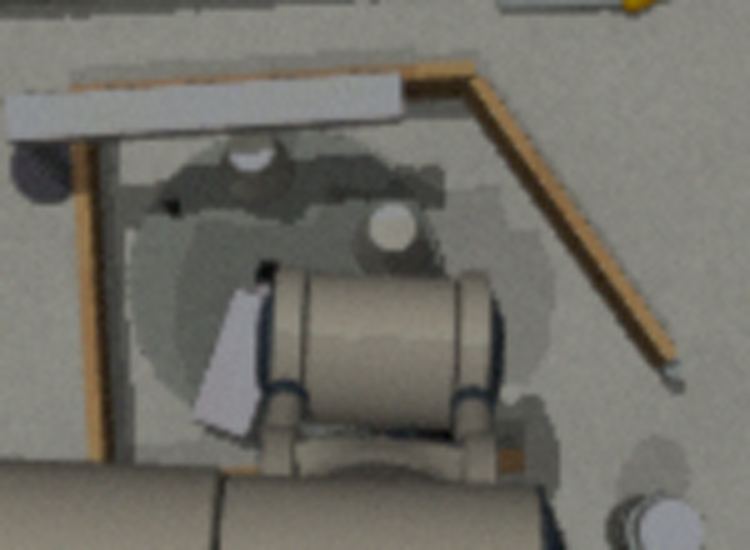

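View pics/s2.png

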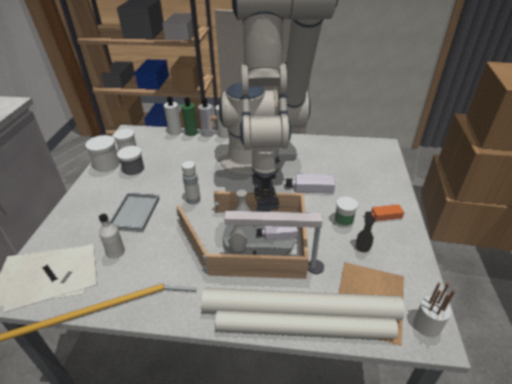

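Run:
```python
from h import *
p=monitor.sense()['tcp_pos']
arm.move_linear([p[0],p[1],330],speed=250)
arm.goto([400,-60,330],qd(0)); arm.gripper_to(0.8)
C0=cam('top')
snap('top','top3.png'); crop('top3.png',180,105,330,215,5,'a3.png'); st()
```

```text
t17.18 [400. -60. 330.] [ 1.1  0.2 -0.6] w0.803 [-0.3   0.06  1.65 -0.    1.43  1.27]
```

View pics/a3.png

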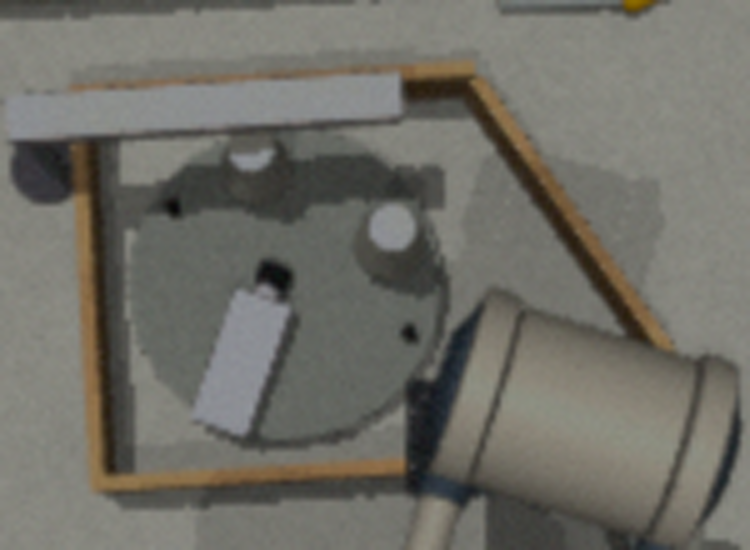

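Run:
```python
from h import *
def t(u,v,z): return ray('top',180+(u+.5)/5-.5,105+(v+.5)/5-.5,z)[:2]
bl,br,fr,fl=t(193,416,76),t(246,437,76),t(291,307,76),t(238,290,76)
b=(bl+br)/2;f=(fr+fl)/2;d=(f-b)/np.linalg.norm(f-b)
print(bl,br,fr,fl,np.linalg.norm(f-b),np.linalg.norm(bl-br),np.degrees(np.arctan2(d[1],d[0])))
print('ctr',(b+f)/2,'bal(x-7)',(b+f)/2+5.5*d,'cap',t(275,275,76))
print('vases',t(252,150,180),t(393,227,180),'pegs',t(173,207,70),t(409,332,70))
```

```text
[432.18022299 191.83137209] [415.31558726 148.22389012] [522.44585444 112.38074192] [536.15499805 156.08177149] 111.45723455855922 46.75498286000586 -18.73350867266843
ctr [476.52416569 152.1294439 ] bal(x-7) [481.73279004 150.36302596] cap [548.77255643 125.78329555]
vases [634.56961355 141.32266012] [575.03456046  31.24855488] pegs [605.36238464 210.88580852] [503.09965452  15.19170828]
```

Run:
```python
from h import *
arm.goto([482,150,230],qd(161.3)); st()
arm.wait(.1)
c=cam('wrist'); im=snap('wrist','w4.png')
for p in ((432.2,191.8,76),(415.3,148.2,76),(522.4,112.4,76),(536.2,156,76),(482,150,76)): print(proj('wrist',p,c).round(0))
import pickle; pickle.dump(c,open('wc.pkl','wb'))
```

```text
t19.27 [482.1 149.8 230.1] [-0.2  0.6 -0. ] w0.799 [ 0.18  0.31  1.61 -0.    1.22 -1.06]
[280. 129.]
[238. 127.]
[241. 222.]
[278. 221.]
[259. 182.]
```

View pics/w4.png

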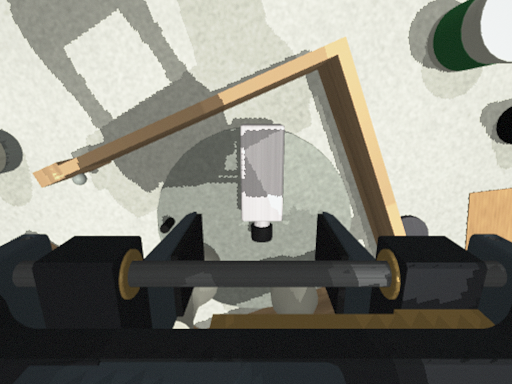

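Run:
```python
from h import *
g=np.array([482.8,152.0]); q=qd(161.3)
arm.move_linear([*g,120],speed=200)
print(arm.move_linear([*g,47],speed=100,max_force=10)); st()
arm.gripper_to(0.45); st()
if monitor.sense()['gripper_width']>0.5:
    arm.move_linear([*g,75],speed=40); st()
    arm.move_linear([*g,290],speed=150); st()
    snap('wrist','w5.png'); snap('scene','s5.png')
```

```text
False
t21.01 [483.2 152.1  47.6] [ 0.   0.3 -0.5] w0.795 [ 0.19  0.57  1.81  0.    0.76 -1.06]
t21.48 [483.  152.1  47.3] [-1.3 -0.3  5.6] w0.551 [ 0.19  0.57  1.81  0.    0.76 -1.06]
t22.33 [482.7 152.   74.9] [-0.1 -0.  -3.8] w0.546 [ 0.19  0.52  1.79 -0.    0.83 -1.06]
t23.92 [482.5 152.  289.3] [ 0.9  0.1 -2.9] w0.547 [ 0.19  0.25  1.52  0.    1.37 -1.06]
```

View pics/w5.png

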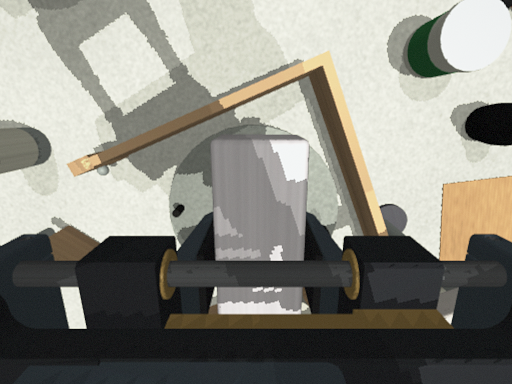

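View pics/s5.png

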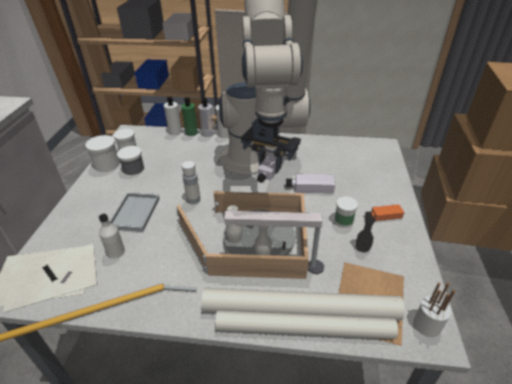

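Run:
```python
from h import *
H=viewer.get_calibration('wrist'); M=np.linalg.inv(H['hand_eye'])
for x,y,z in ((63,-25,-28.7),(63,25,-28.7),(0,-25,-28.7),(63,-25,7.3)):
    c=M@[x,y,z,1]; print(H['fx']*c[0]/c[2]+H['cx'],H['fy']*c[1]/c[2]+H['cy'])
for x,dz in ((63,-10),(63,10)):
    c=M@[x,-25,-28.7+dz,1]; print(H['fx']*c[0]/c[2]+H['cx'],H['fy']*c[1]/c[2]+H['cy'])
```

```text
208.45634877126398 143.46434351890326
308.96955520663425 143.52214940201247
213.85587783092683 257.6452839629651
218.4026555599946 137.52660369640537
204.77086185055373 145.66450312781365
211.67457984021502 141.5431260075189
```

Run:
```python
from h import *
q=qd(180)
arm.goto([439,-397,290],q); st()
arm.move_linear([439,-397,60],speed=180); snap('wrist','w6.png'); st()
```

```text
t26.00 [ 439.5 -396.3  290. ] [ 0.6  0.6 -2.1] w0.548 [-0.83  0.38  1.32  0.    1.44 -2.41]
t27.48 [ 439.4 -397.4   60.9] [ 0.1 -0.3 -3.2] w0.546 [-0.84  0.63  1.58  0.    0.93 -2.41]
```

View pics/w6.png

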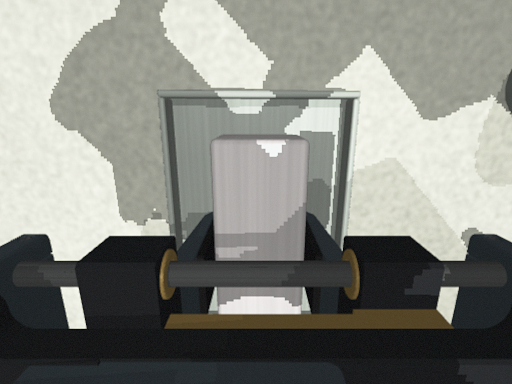

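Tin is centred over the tray. Lowering.

Run:
```python
from h import *
arm.move_linear([439,-397,22],speed=60)
print(arm.move_linear([439,-397,11.5],speed=15,max_force=4)); st()
arm.wait(.2)
arm.gripper_to(0.62); st()
arm.gripper_to(0.75); 
arm.move_linear([439,-397,60],speed=60); arm.wait(.2)
snap('wrist','w7.png'); arm.move_linear([439,-397,250],speed=200);st()
arm.goto([400,-300,300],qd(180)); snap('top','top7.png'); snap('scene','s7.png')
crop('top7.png',200,100,400,230,4,'a7.png');crop('scene7.png' if 0 else 's7.png',80,150,240,270,5,'b7.png')
```

```text
True
t28.88 [ 438.9 -396.9   12.3] [-0.7  0.5  6.5] w0.547 [-0.84  0.7   1.61 -0.    0.83 -2.41]
t29.42 [ 438.5 -396.5   11.7] [ 0.6 -0.9 -0.2] w0.616 [-0.84  0.7   1.61  0.    0.83 -2.41]
t32.12 [ 438.6 -396.5  248.9] [ 0.3  0.5 -0. ] w0.750 [-0.84  0.42  1.38  0.    1.35 -2.41]
```

View pics/w7.png

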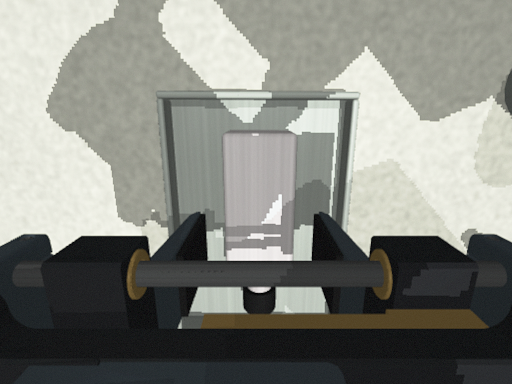

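View pics/a7.png

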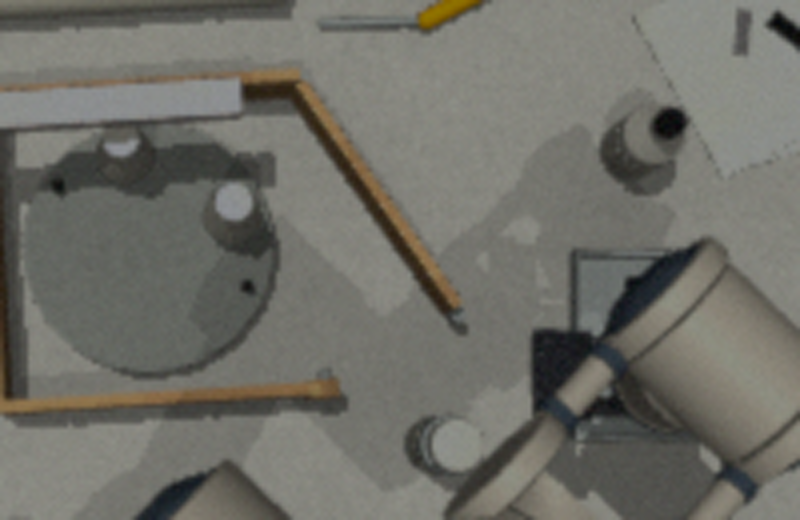

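View pics/b7.png

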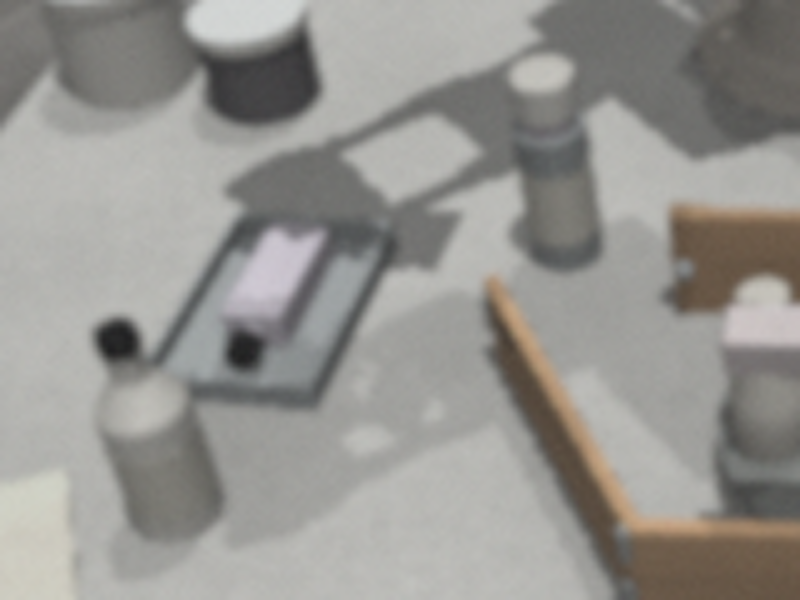

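```bash
cat >> h.py <<'E'
Hg=np.array([711.3,-36.7])
def D(al,off,r=252):
    a=np.radians(183.7)+al; u=np.array([np.cos(a),np.sin(a)]); n=np.array([-u[1],u[0]])
    return [*(Hg+r*u+off*n),55], qd(93.7+np.degrees(al))
E
python3 - <<'E'
from h import *
arm.gripper_to(0.0)
p,q=D(.55,50)
arm.goto([p[0],p[1],200],q); st()
arm.move_linear(p,q,speed=150,max_force=10); st()
for al in (.5,.35,.2,.1):
    print(al,arm.move_linear(*D(al,22),speed=90,max_force=15)); st()
snap('top','top8.png'); crop('top8.png',230,105,350,215,5,'a8.png')
E
```

```text
t35.01 [ 534.1 -223.2  200.3] [-0.6 -0.9 -0. ] w0.007 [-0.5   0.44  1.48 -0.    1.22 -1.11]
t36.12 [ 534.7 -223.2   55.8] [-0.5  0.3 -0.6] w0.008 [-0.5   0.63  1.62  0.    0.9  -1.11]
0.5 False
t36.73 [ 510.7 -190.3   55.3] [ 0.2  0.8 -0.2] w0.004 [-0.47  0.59  1.71 -0.    0.84 -1.03]
0.35 False
t37.30 [ 490.2 -158.9   55.1] [ 0.  -0.9 -0.2] w0.006 [-0.43  0.56  1.78 -0.    0.8  -0.85]
0.2 False
t37.88 [ 474.5 -124.4   55.1] [-0.2 -1.2 -0.4] w0.004 [-0.38  0.54  1.84 -0.    0.76 -0.64]
0.1 False
t38.31 [ 466.9 -100.2   55.1] [ 0.1 -0.   0.7] w0.004 [-0.34  0.53  1.87 -0.    0.74 -0.5 ]
```

View pics/a8.png

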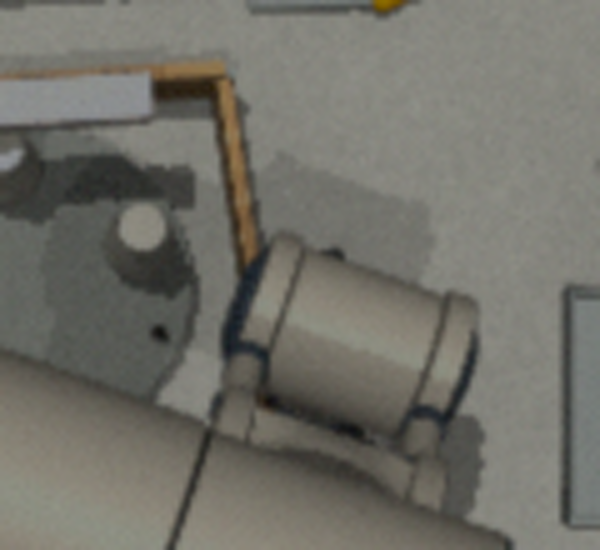

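Door follows as planned. Final push, slowly with a force stop.

Run:
```python
from h import *
for al,m in ((.05,18),(.02,18),(-.03,18)):
    print(al,arm.move_linear(*D(al,22),speed=25,max_force=m)); st()
arm.wait(.3); st()
p,q=D(0,22); s=monitor.sense(); d=(s['tcp_pos'][:2]-np.array(p[:2])); print('off vs shut',d, monitor.sense()['ft_force'])
p,q=D(0,60); arm.move_linear(p,q,speed=80); st()
arm.move_linear([p[0],p[1],300],speed=250)
arm.goto([430,-290,330],qd(180)); st()
snap('top','top9.png'); snap('scene','s9.png'); crop('top9.png',180,105,330,215,5,'a9.png');crop('s9.png',80,150,320,290,3,'b9.png')
```

```text
0.05 False
t39.02 [463.6 -87.3  55. ] [ 0.8 -1.8 -0.9] w0.005 [-0.31  0.53  1.89 -0.    0.73 -0.43]
0.02 False
t39.47 [461.9 -79.7  55. ] [ 0.3  1.  -1.6] w0.007 [-0.3   0.52  1.89  0.    0.73 -0.38]
-0.03 True
t39.83 [461.2 -74.5  55. ] [ -1.9 -11.5   1.9] w0.005 [-0.29  0.52  1.9  -0.    0.72 -0.34]
t40.13 [461.2 -74.5  55. ] [ -2.2 -11.9   2.5] w0.008 [-0.29  0.52  1.9  -0.    0.72 -0.34]
off vs shut [-0.02647731  0.43716296] [ -2.16933132 -11.93725489   2.5006153 ]
t40.77 [ 463.5 -112.7   54.9] [0.4 0.4 0.8] w0.005 [-0.36  0.53  1.87  0.    0.74 -0.43]
t43.59 [ 430.  -289.7  329.7] [ 0.4 -0.6 -0.2] w0.001 [-0.71  0.24  1.42  0.    1.48 -2.28]
```

View pics/a9.png

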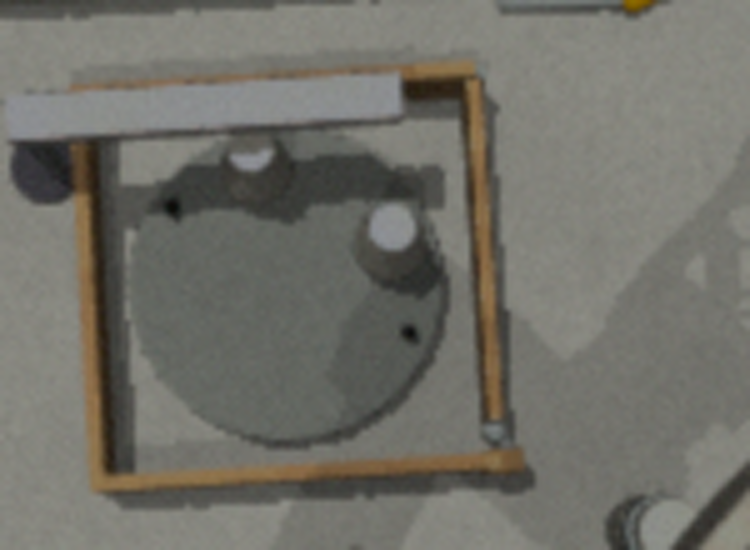

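View pics/b9.png

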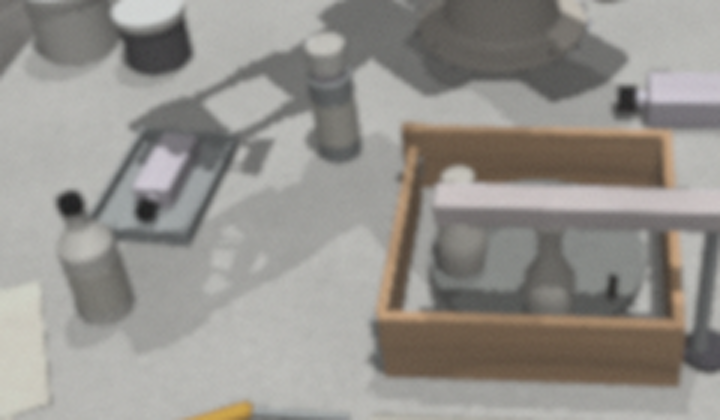

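```bash
python3 -c "
from h import *
arm.wait(0.3); print(arm.sign_off()); st()"
```

```text
the job is handed in; nothing more can be done
None
the job is handed in; nothing more can be done
```

The job is done and handed in, at about 44 s of the 72 s allowed; the hand-in reports no verdict.

- **Tin:** I pushed one peg to turn the table about 105° anticlockwise, which brought the tin out from under the lamp. I gripped the tin near its balance point (opening 0.55, matching its 50 mm width), lifted it straight up and lowered it into the drip tray. The last pictures show it lying flat inside the tray, released.
- **Door:** I pushed it shut until the force rose sharply against its stop. The arm stopped within 0.5 mm of the position I had worked out for a shut door. The pictures show the door closed on the jamb. The arm has no reading of the door angle, so I could not check the catch any more directly than that.
- **Everything else:** both vases stand on the turntable. It looks the same in every picture since it was turned, so it has come to rest. The spray can and bottle look unmoved. I did not check the tub in the last pictures, but the arm never went near it. The arm is parked clear of everything.

No check failed or disagreed. The tin hung at a slight tilt in the grip, roughly 4° by my estimate, and settled flat when released.

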